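Unhook the cured casting from the barbed curing hook and weigh it

TASK

Take the cured casting off the barbed hook of the curing stand without wrenching it: raise its hanger, tilt the top of it back towards the stand so that its foot swings out, and work the window of the hanger backwards over the barb and off the tip, feeling your way with light force. Then set the casting down gently, upright on its flat base, wholly on the pan of the bench scale, let go, and leave the other things on the bench alone.

Things in the scene. Friction and masses are not known exactly. Their poses are not given: they have to be found in the camera images.
- hanger: The part: a flat steel strap, 8 mm thick all the way up, with a red cast knob fixed to its foot; one rigid piece, 175 mm high, 0.22 to 0.29 kg, centre of mass about 45 mm up. Origin: centre of the knob's flat round base (55 mm across); z up the strap, x normal to its flat faces (along the hook), y along its width. Knob z = 0 to 44 mm. It hangs upright by its window from the hook.
- window_top (a point): On the hanger: centre of the window's upper edge bar, 99 mm above the base. The window is 24 mm wide (y) and 19.5 mm high (z = 75.5 to 95 mm of the hanger); its upper and lower edges are round bars of 4 mm radius with axes at z = 99 and z = 71.5 mm. At the start the upper bar rests on the hook's shank, so this point is 7 mm above the shank's centre line.
- tab (a point): On the hanger: middle of the plain finger tab, 155 mm above the base. The tab is 28 mm wide (y), 8 mm thick (x) and reaches from the window up to 175 mm: pinch it across its thickness, from above. Upright, the window is too low to pass the hook's end; leaning about 40 degrees, tab towards the post and knob swung out, it passes with only about 1 mm to spare either side.
- curing_stand: Heavy fixed stand: foot plate, post, and a clamp sleeve on top that holds a barbed hook. Origin on the bench; the hook points along +x, in the plane y = 0. Post at x = -100 mm; sleeve a 28 mm cube round the bar, top 148 mm high. At the start the hanger's middle plane is at x = -48 to -34 mm. The strap is only bonded into the resin: keep its contact with the hook light, under 12 N.
- hook (a point): On the stand, 135 mm above its origin: nominal bend of the hook. The hook is flat bar, 6 mm thick, 10 mm wide. Its centre line from here (x out, z up, mm): level shank from the sleeve to (R, 0), up to the apex (R+18, 24), back to the barb tip (R+8, 28); bends and tip rounded, radius 3. R, the bar's setting in the sleeve, is -18 to +18, clamped fast, NOT measured: feel for it.
- scale: Digital bench scale, fixed, 180 x 150 x 30 mm; origin at the centre of its underside, x along its length, display at the -x end, z up.
- pan (a point): Centre of the scale's pan, on its top face, 30 mm above the bench. The pan is level and measures 118 mm (along the scale's x) by 128 mm.
- jar: Bystander: clear jar with white lid, 71 mm across, 90 mm high; origin at the centre of its underside.
- tape: Bystander: roll of masking tape lying flat, 103 mm across, 25 mm high; origin at the centre of its underside.
- dose_syringe: Bystander: dosing syringe lying on the bench, 128 mm long, 24 mm high; origin at the centre of its underside.

How it is judged:
By the outcome, as a careful person would: the job done as asked, in the order asked, and still so for the second after the job is handed in, with the robot touching nothing.
It also fails if it takes over 64 s, if anything falls off the work surface, if the arm or the gripper's body presses on something with over 40 N, if the wrist force passes 120 N, or if a joint passes its speed limit or range.

ROBOT

A 6-joint arm with a two-finger parallel gripper is mounted at the origin on a cart in front of the work surface, level with it; the furniture and walls round the work are solid. World frame = base frame: x ahead of the robot, y to its left, z up, the work surface at z = 0. Lengths are in m, angles in rad, forces in N, time in s.
With the tool pointing down it reaches from about 0.275 to 0.75 m from the base axis. Payload 10.2 kg.
Tool frame: the origin (TCP) lies midway between the tips of the shut fingers; the grasp point (between the pads) lies 19 mm behind it (env.hold_point_z is the distance from the TCP to the grasp point, in m); x points along the fingers, z is the direction in which the jaws open and shut, and the axes are right-handed (so a half turn about x gives the same grasp; the last joint's range is limited). The gripper opens to 85 mm and grips with 20 to 120 N. Pads are 22 mm wide; open, the fingers measure 114 mm over their backs; the gripper's body (76 mm by 85 mm) begins 54 mm behind the grasp point. The pads swing forward as they close: fully open they stand 13 mm farther back than shut.
Start: joints at [1.024, 0.313, 1.498, -0, 1.331, -0.223], TCP at [0.167, 0.498, 0.207] pointing down, gripper open.
Joint ranges: [-2.94, 2.94], [-0.97, 2.17], [0.19, 2.56], [-1.23, 4.37], [0.02, 3.11], [-2.88, 2.88]. Speed limits (rad/s): [2.39, 2.39, 3.01, 3.14, 3.14, 3.14].

INTERFACE

Orientations are given as a unit quaternion [x, y, z, w].
In Python, from bench import env, kinematics, monitor, eyes, job gives the robot as it stands. The module is installed in compiled form; this text tells all that it offers. Calls block until the motion is done:
- env.reach(position, orientation): joint-space move of the TCP to a pose.
- env.movel(position, velocity=0.15, frame=None, guard=None): straight line of the TCP; frame=None keeps the orientation; velocity is the mean speed in m/s. With guard (N) it stops when the force on the tool has changed by that much, and returns True; else False.
- env.set_joints(angles): joint-space move.
- env.release() and env.close_gripper(effort=None): open the fingers fully, or close them until they stop; effort is the grip in N (None keeps the last).
- env.hold(seconds).
- kinematics.ik(position, orientation): joint angles nearest the present ones, or None.
- monitor.sense(): the state.
- eyes.grab_frame(name): name is "side" or "top" or "wrist"; returns a dict with "frame" (420x560x3 uint8, red, green, blue), "mtx" (3x3 intrinsics, pixels), "view" (4x4, takes a point from world to camera coordinates). Camera axes: x right, y down, z forward; pixel columns grow to the right and rows downward; lengths in m; the calibration is good to about 2 mm. The wrist camera is an equidistant fisheye: a pixel r from the principal point sees the ray r / f radians off the axis. A picture is of the moment at which its call begins. There is no depth.
A pose or a line that the arm cannot do raises env.MotionError and nothing moves.
- job.hand_in(): hands the job in, once; it reports no verdict.
The state is a dict: "clock": time; "joints": joint angles; "qvel": joint speeds; "joint_efforts": joint torques, N m; "position": TCP position; "ee_rot": TCP orientation; "contact_force": force on the tool from outside, world axes, zero at the start; "ft_torque": the same for the moment, N m; "finger_gap": opening from 0.0 (shut) to 1.0 (fully open).
Only numpy, scipy, OpenCV 4.12 (cv2) and the standard library are available. Lean on these libraries where they do the work, as an engineer would, in place of code of your own. Each camera call takes 0.05 s, during which the arm holds its last target.

## Working session

There is one attempt and no reset: what is moved stays moved. The work goes in short steps, each a Python script; the robot and the scene stay as the last script left them, time stands still between calls to the robot, and variables do not carry over. Pictures are saved under pics/ and viewed, and the job is handed in when it is done.

```bash
mkdir -p pics
python3 - <<'E'
from bench import env, kinematics, monitor, eyes, job
import cv2
s=monitor.sense(); print(s)
for n in ["side","top","wrist"]:
    f=eyes.grab_frame(n); cv2.imwrite(f"pics/a_{n}.png",f["frame"][:,:,::-1]); print(n,f["mtx"].tolist(),f["view"].round(4).tolist())
print(env.hold_point_z)
E
```

```text
{'clock': 0.0, 'joints': array([ 1.02358850e+00,  3.13420806e-01,  1.49844143e+00, -1.02672331e-05,
        1.33099026e+00, -2.23433669e-01]), 'qvel': array([ 0.00243456, -0.00075289, -0.00080288,  0.00114593,  0.00094811,
        0.00078635]), 'joint_efforts': array([-1.46810344e-03, -4.12285995e+01, -2.59731030e+01, -3.57983390e-04,
        4.35374823e-03, -5.89443835e-05]), 'position': array([0.16690445, 0.49745914, 0.2060484 ]), 'ee_rot': array([-0.41304935,  0.57446114,  0.41269588,  0.57364339]), 'contact_force': array([ 0.24135686, -0.52223344, -0.52996923]), 'ft_torque': array([ 0.06206174, -0.0009958 ,  0.03885609]), 'finger_gap': 0.9930648085496908}
side [[421.063420011855, 0.0, 276.6871476006643], [0.0, 421.063420011855, 221.04423115312554], [0.0, 0.0, 1.0]] [[0.9992, 0.0298, -0.0253, -0.5467], [-0.0052, -0.5404, -0.8414, 0.1636], [-0.0388, 0.8409, -0.5398, 1.3577], [0.0, 0.0, 0.0, 1.0]]
top [[529.3316308846838, 0.0, 282.5490995067635], [0.0, 529.3316308846838, 208.74100399889713], [0.0, 0.0, 1.0]] [[0.0153, -0.9998, -0.0143, 0.0963], [-0.994, -0.0137, -0.1087, 0.5384], [0.1085, 0.0159, -0.994, 1.6043], [0.0, 0.0, 0.0, 1.0]]
wrist [[325.19226210127806, 0.0, 278.3992922353973], [0.0, 325.19226210127806, 205.4841143629098], [0.0, 0.0, 1.0]] [[0.3186, 0.9479, -0.0, -0.525], [0.9034, -0.3037, 0.3028, -0.0396], [0.2871, -0.0965, -0.953, 0.3797], [0.0, 0.0, 0.0, 1.0]]
0.0187
```

View pics/a_side.png

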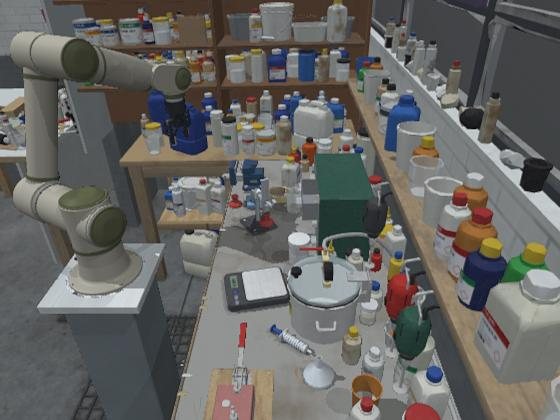

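View pics/a_top.png

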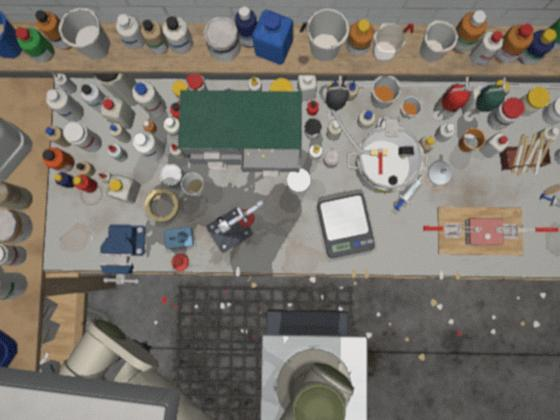

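View pics/a_wrist.png

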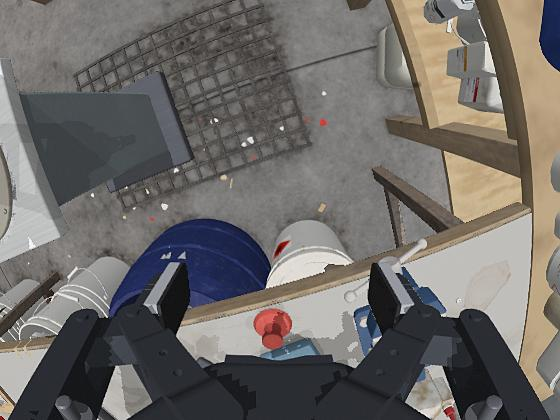

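Run:
```python
import cv2
a=cv2.imread('pics/a_top.png')[150:280,140:400]; cv2.imwrite('pics/b_top.png',cv2.resize(a,None,fx=3,fy=3,interpolation=cv2.INTER_CUBIC))
a=cv2.imread('pics/a_side.png')[150:320,210:340]; cv2.imwrite('pics/b_side.png',cv2.resize(a,None,fx=3.5,fy=3.5,interpolation=cv2.INTER_CUBIC))
```

```text
(no output)
```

View pics/b_top.png

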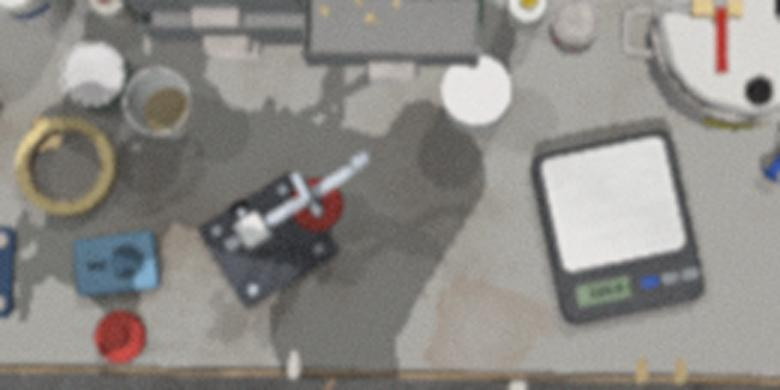

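View pics/b_side.png

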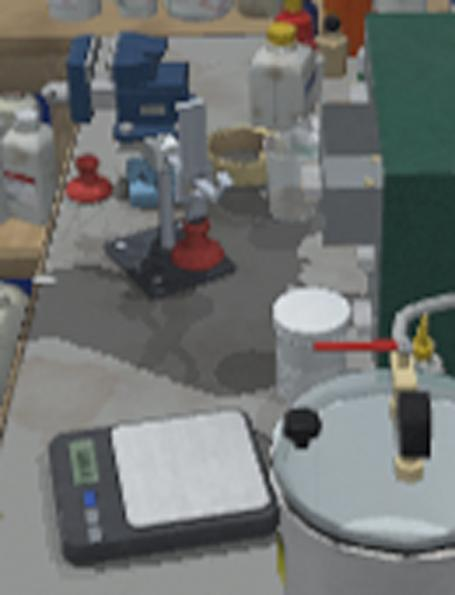

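```bash
cat > h.py <<'E'
from bench import env, kinematics, monitor, eyes, job
import numpy as np, cv2
from scipy.spatial.transform import Rotation as Ro
def ray(f,u,v,fish=False):
    K=f["mtx"];V=np.array(f["view"])
    d=np.array([(u-K[0,2])/K[0,0],(v-K[1,2])/K[1,1],1.])
    if fish:
        r=np.hypot(d[0],d[1]); d=np.array([d[0]/r*np.sin(r),d[1]/r*np.sin(r),np.cos(r)])
    R=V[:3,:3]; return -R.T@V[:3,3], R.T@d
def onz(f,u,v,z,fish=False):
    o,d=ray(f,u,v,fish); return o+d*(z-o[2])/d[2]
def proj(f,p,fish=False):
    K=f["mtx"];V=np.array(f["view"]); c=V[:3,:3]@np.asarray(p)+V[:3,3]
    if fish:
        r=np.arctan2(np.hypot(c[0],c[1]),c[2]); n=np.hypot(c[0],c[1]); q=c[:2]/n*r
    else: q=c[:2]/c[2]
    return np.array([K[0,0]*q[0]+K[0,2],K[1,1]*q[1]+K[1,2]])
def snap(n,name,box=None,k=1):
    f=eyes.grab_frame(n); im=f["frame"][:,:,::-1]
    if box: im=im[box[1]:box[3],box[0]:box[2]]
    cv2.imwrite(name,cv2.resize(im,None,fx=k,fy=k,interpolation=cv2.INTER_CUBIC)); return f
E
python3 - <<'E'
from h import *
f=eyes.grab_frame("top"); g=eyes.grab_frame("side")
T=lambda u,v,z:onz(f,140+u/3,150+v/3,z).round(4)
S=lambda u,v,z:onz(g,210+u/3.5,150+v/3.5,z).round(4)
print("sleeve",T(252,228,.148)); print("hook tip",T(362,158,.16))
print("tabtop ends",T(302,178,.218),T(328,213,.218))
print("knob",T(319,205,.065),"S",S(199,248,.06))
print("S tab top",S(190,100,.218), "hookend",S(223,180,.16))
for c in [(200,232),(297,172),(338,248),(250,307)]: print("plate",T(*c,.012))
for c in [(533,155),(668,130),(705,298),(568,325)]: print("scale",T(*c,.028))
for c in [(540,160),(662,135),(688,248),(566,275)]: print("pan",T(*c,.03))
for c in [(110,420),(240,410),(272,497),(135,527)]: print("panS",S(*c,.03))
print("jar",T(476,90,.09),"tape",T(66,166,.025))
E
```

```text
sleeve [0.4722 0.2688 0.148 ]
hook tip [0.5393 0.1646 0.16  ]
tabtop ends [0.5133 0.2156 0.218 ] [0.4816 0.1911 0.218 ]
knob [0.5025 0.2124 0.065 ] S [0.5079 0.2057 0.06  ]
S tab top [0.5046 0.221  0.218 ] hookend [0.5363 0.1685 0.16  ]
plate [0.4774 0.34   0.012 ]
plate [0.5415 0.2406 0.012 ]
plate [0.4628 0.1962 0.012 ]
plate [0.4005 0.2858 0.012 ]
scale [ 0.5607 -0.0041  0.028 ]
scale [ 0.5886 -0.1431  0.028 ]
scale [ 0.4162 -0.1805  0.028 ]
scale [ 0.3867 -0.0412  0.028 ]
pan [ 0.5554 -0.0113  0.03  ]
pan [ 0.583  -0.1366  0.03  ]
pan [ 0.4669 -0.163   0.03  ]
pan [ 0.4375 -0.0387  0.03  ]
panS [ 0.4397 -0.0281  0.03  ]
panS [ 0.5541 -0.0143  0.03  ]
panS [ 0.5834 -0.1274  0.03  ]
panS [ 0.4735 -0.1631  0.03  ]
jar [0.6175 0.0563 0.09  ] tape [0.543  0.4792 0.025 ]
```

Run:
```python
from h import *
s=monitor.sense(); f=eyes.grab_frame("wrist"); V=np.array(f["view"])
Rt=Ro.from_quat(s["ee_rot"]).as_matrix(); print("tool axes\n",Rt.round(3))
Rc=V[:3,:3].T; c=-Rc@V[:3,3]
Rtc=Rt.T@Rc; ptc=Rt.T@(c-s["position"]); print(Rtc.round(3),ptc.round(4))
np.savez("cam.npz",R=Rtc,p=ptc)
tgt=np.array([0.515,0.20,0.15])
a=np.deg2rad(-57.2); d=np.array([np.cos(a),np.sin(a),0]); n=np.array([-d[1],d[0],0])
if n[0]<0:n=-n
res=[]
for pit in (0,20,35,50,65,75):
  for az in (0,-30,30):
   for D in (.16,.2,.25,.3):
    for roll in range(0,360,30):
      r=Ro.from_euler('z',az,degrees=True).apply(n)
      z=r*np.cos(np.deg2rad(pit))-np.array([0,0,1])*np.sin(np.deg2rad(pit))
      x=np.cross(z,[0,0,1]);x/=np.linalg.norm(x);y=np.cross(z,x)
      R=np.c_[x,y,z]@Ro.from_euler('z',roll,degrees=True).as_matrix()
      Rw=R@Rtc.T; p=tgt-z*D-Rw@ptc
      q=kinematics.ik(p,Ro.from_matrix(Rw).as_quat())
      if q is not None: res.append((pit,az,D,roll,p.round(3).tolist(),Rw[:,0].round(2).tolist(),round(float(np.abs(np.array(q)-s["joints"]).max()),2)))
res.sort(key=lambda r:(r[0],r[-1]))
for pit in (0,20,35,50,65,75): [print(r) for r in [r for r in res if r[0]==pit][:4]]
# task poses
for sgn in (1,-1):
  for lean in (0,20,40,50):
    th=np.deg2rad(lean); xx=-np.array([-np.sin(th)*d[0],-np.sin(th)*d[1],np.cos(th)])
    zz=sgn*np.array([np.cos(th)*d[0],np.cos(th)*d[1],np.sin(th)])
    Rw=np.c_[xx,np.cross(zz,xx),zz]
    for p in ([.5,.2,.19],[.52,.17,.24],[.51,-.09,.22]):
      q=kinematics.ik(p,Ro.from_matrix(Rw).as_quat()); print(sgn,lean,p,None if q is None else np.round(q,2))
```

```text
tool axes
 [[-0.    -0.948  0.318]
 [-0.     0.318  0.948]
 [-1.     0.    -0.001]]
[[-0.001 -0.303  0.953]
 [-0.    -0.953 -0.303]
 [ 1.    -0.001  0.001]] [-1.677e-01  7.700e-02  1.000e-04]
(0, 30, 0.25, 0, [0.484, 0.141, 0.127], [0.43, 0.85, 0.3], 1.6)
(0, 30, 0.16, 330, [0.535, 0.216, 0.13], [0.3, 0.92, 0.26], 1.62)
(0, 30, 0.25, 30, [0.474, 0.146, 0.131], [0.57, 0.78, 0.26], 1.62)
(0, 30, 0.2, 330, [0.517, 0.18, 0.13], [0.3, 0.92, 0.26], 1.63)
(20, -30, 0.3, 180, [0.413, 0.195, 0.211], [0.79, 0.04, -0.61], 1.18)
(20, 30, 0.16, 330, [0.532, 0.208, 0.124], [0.31, 0.95, -0.08], 1.47)
(20, 30, 0.25, 120, [0.471, 0.156, 0.184], [0.62, 0.63, -0.47], 1.49)
(20, 30, 0.2, 330, [0.515, 0.175, 0.137], [0.31, 0.95, -0.08], 1.5)
(35, -30, 0.16, 150, [0.545, 0.213, 0.153], [0.64, -0.12, -0.76], 0.88)
(35, -30, 0.2, 150, [0.512, 0.211, 0.176], [0.64, -0.12, -0.76], 0.91)
(35, -30, 0.25, 150, [0.471, 0.209, 0.204], [0.64, -0.12, -0.76], 0.96)
(35, -30, 0.16, 180, [0.547, 0.201, 0.155], [0.61, 0.03, -0.79], 0.98)
(50, -30, 0.3, 210, [0.455, 0.186, 0.252], [0.4, 0.17, -0.9], 0.96)
(50, -30, 0.25,
[... 1537 characters left out ...]
1.3  -1.98]
-1 0 [0.52, 0.17, 0.24] [ 0.1   0.34  1.37 -0.    1.43 -2.04]
-1 0 [0.51, -0.09, 0.22] [-0.4   0.29  1.5   0.    1.36 -2.54]
-1 20 [0.5, 0.2, 0.19] [ 0.34  0.35  1.54 -0.37  1.19 -1.68]
-1 20 [0.52, 0.17, 0.24] [ 0.27  0.31  1.45 -0.35  1.28 -1.79]
-1 20 [0.51, -0.09, 0.22] [-0.28  0.17  1.69 -0.27  1.03 -2.31]
-1 40 [0.5, 0.2, 0.19] [ 0.5   0.41  1.58 -0.76  1.2  -1.34]
-1 40 [0.52, 0.17, 0.24] [ 0.43  0.35  1.53 -0.74  1.24 -1.47]
-1 40 [0.51, -0.09, 0.22] [-0.14  0.13  1.88 -0.75  0.79 -1.83]
-1 50 [0.5, 0.2, 0.19] [ 0.56  0.46  1.6  -0.94  1.25 -1.18]
-1 50 [0.52, 0.17, 0.24] [ 0.5   0.39  1.56 -0.93  1.27 -1.31]
-1 50 [0.51, -0.09, 0.22] [-0.07  0.15  1.96 -1.09  0.77 -1.49]
```

Run:
```python
from h import *
C=np.load("cam.npz");Rtc,ptc=C["R"],C["p"]
tgt=np.array([0.515,0.20,0.15])
z=np.array([np.cos(np.deg2rad(3))*np.cos(np.deg2rad(20)),np.sin(np.deg2rad(3))*np.cos(np.deg2rad(20)),-np.sin(np.deg2rad(20))])
x=np.cross(z,[0,0,1]);x/=np.linalg.norm(x);y=np.cross(z,x)
R=np.c_[x,y,z]@Ro.from_euler('z',180,degrees=True).as_matrix()
Rw=R@Rtc.T; p=tgt-z*.3-Rw@ptc
env.reach(p,Ro.from_matrix(Rw).as_quat())
f=snap("wrist","pics/c.png"); 
import pickle; pickle.dump(f,open("c.pkl","wb"))
cv2.imwrite("pics/c2.png",cv2.resize(f["frame"][::-1,::-1,::-1][100:350,130:430],None,fx=2.6,fy=2.4))
print(monitor.sense()["clock"],monitor.sense()["position"],p)
```

```text
1.7417 [0.41341399 0.19490622 0.21152891] [0.41305811 0.19445309 0.21110492]
```

View pics/c.png

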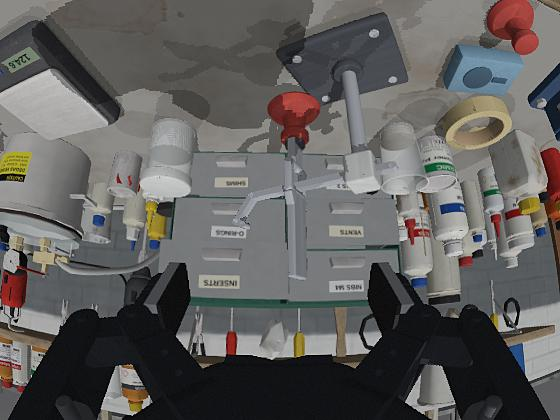

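Run:
```python
from h import *
im=cv2.imread("pics/c.png")[90:290,220:400]
cv2.imwrite("pics/c3.png",cv2.resize(im,(720,800),interpolation=cv2.INTER_CUBIC)[:600])
cv2.imwrite("pics/c4.png",cv2.resize(im,(720,800),interpolation=cv2.INTER_CUBIC)[200:])
```

```text
(no output)
```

View pics/c4.png

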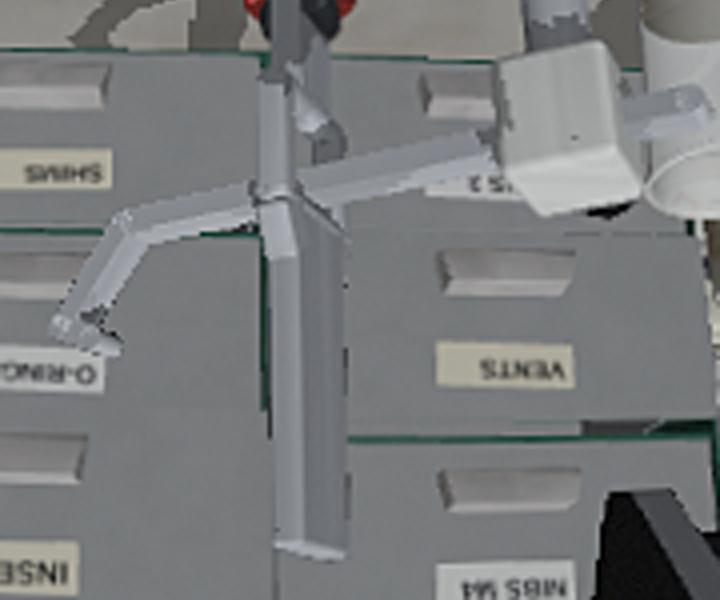

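```bash
cat > fit.py <<'E'
from h import *
import pickle
from scipy.optimize import least_squares
f=pickle.load(open("c.pkl","rb")); t=eyes.grab_frame("top"); g=eyes.grab_frame("side")
W=lambda u,v:np.array([220+u/4,90+(v+200)/4]); T=lambda u,v:np.array([140+u/3,150+v/3]); S=lambda u,v:np.array([210+u/3.5,150+v/3.5])
def L(P,x,y,z):
    ox,oy,a,R,h=P; c,s=np.cos(a),np.sin(a); return np.array([ox+c*x-s*y,oy+s*x+c*y,z])
obs=[ # cam, pix, fn(P)->local
(f,1,W(310,552),lambda P:(P[4],0,.218)),
(f,1,W(131,229),lambda P:(P[3],0,.135)),
(f,1,W(75,322),lambda P:(P[3]+.018,0,.159)),
(f,1,W(115,345),lambda P:(P[3]+.006,0,.1635)),
(f,1,W(570,130),lambda P:(-.1,0,.134)),
(f,1,np.array([346,72]),lambda P:(-.1,0,.012)),
(t,0,T(315,195),lambda P:(P[4],0,.218)),
(t,0,T(365,156),lambda P:(P[3]+.021,0,.159)),
(t,0,T(252,228),lambda P:(-.1,0,.148)),
(g,0,S(190,100),lambda P:(P[4],0,.218)),
(t,0,T(319,205),lambda P:(P[4],0,.055)),
]
def fun(P): return np.concatenate([(proj(c,L(P,*fn(P)),fi)-px)*(1 if fi else 1) for c,fi,px,fn in obs])
r=least_squares(fun,[.525,.185,-1.0,0,-.034],x_scale=[.01,.01,.1,.01,.01],loss="soft_l1")
print("ox oy yaw R h",r.x.round(4),np.rad2deg(r.x[2])); print(fun(r.x).reshape(-1,2).round(1).tolist())
np.save("P.npy",r.x)
P=r.x
im=cv2.resize(cv2.imread("pics/c.png")[90:290,220:400],(720,800),interpolation=cv2.INTER_CUBIC)
def ln(pts,col):
    q=[((proj(f,L(P,*p),1)-[220,90])*4).astype(int) for p in pts]
    for a,b in zip(q[:-1],q[1:]): cv2.line(im,tuple(map(int,a)),tuple(map(int,b)),col,1)
R,h=P[3],P[4]
for yy in (-.005,.005): ln([(-.086,yy,.135),(R,yy,.135),(R+.018,yy,.159),(R+.008,yy,.163)],(0,0,255))
for xx in (-.004,.004):
    ln([(h+xx,-.014,.142),(h+xx,-.014,.218),(h+xx,.014,.218),(h+xx,.014,.142)],(0,255,0))
ln([(-.086,-.014,.12),(-.086,-.014,.148),(-.114,-.014,.148),(-.114,-.014,.12),(-.086,-.014,.12)],(255,0,0))
cv2.imwrite("pics/c5_%d.png"%np.random.randint(1e6),im[200:]); cv2.imwrite("pics/c5.png",im[200:])
E
python3 fit.py
```

```text
ox oy yaw R h [ 0.5268  0.1834 -1.0245  0.0075 -0.0375] -58.69928012330675
[[-0.0, -0.3], [1.6, -1.7], [-0.5, 1.0], [-0.4, -2.0], [-0.8, -0.1], [0.8, -4.3], [-4.4, -3.5], [1.0, -0.1], [0.0, -0.9], [0.7, 0.7], [-0.7, -1.3]]
```

View pics/c5.png

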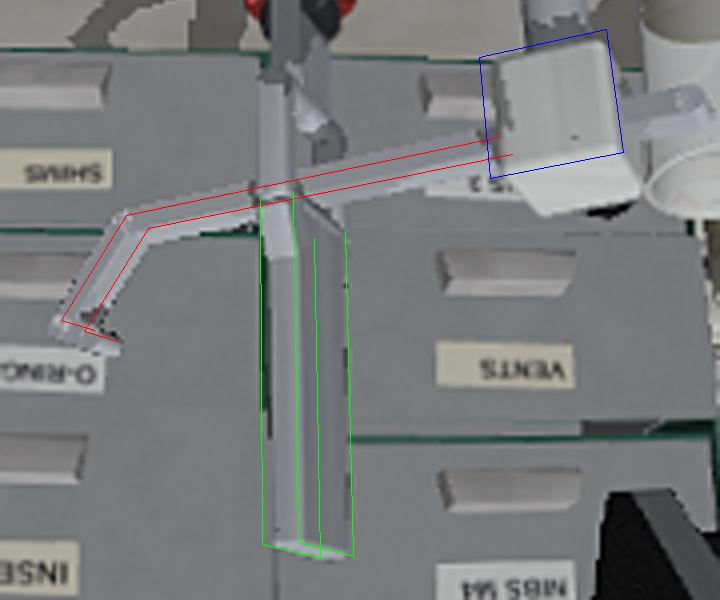

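```bash
cat > plan.py <<'E'
import numpy as np, heapq
def seg(a,b,n): return a+(b-a)*np.linspace(0,1,n)[:,None]
A=np.array
hook=np.vstack([seg(A([-86.,0]),A([0.,0]),90),seg(A([0.,0]),A([18.,24]),40),seg(A([18.,24]),A([8.,28]),16)])  # R=0 frame
sleeve=np.vstack([seg(A([-103.,13]),A([-75.,13]),15),seg(A([-75.,13]),A([-75.,-13]),15)])
def clr(u,w,th,sleeve_dx=0):  # u,w window centre; th lean
    s,c=np.sin(th),np.cos(th); e=A([c,s]); k=A([-s,c]) # hanger x axis, z axis in (x,z)
    def loc(P): d=P-A([u,w]); return d@e, d@k+85.25
    X,Z=loc(hook); d=np.hypot(X,Z-np.clip(Z,99,175)); m=(d-7).min()
    d=np.hypot(X,Z-np.clip(Z,44,71.5)); m=min(m,(d-7).min())
    def box(X,Z,hw,z0,z1): return np.hypot(np.maximum(abs(X)-hw,0),np.maximum(np.maximum(z0-Z,Z-z1),0))
    m=min(m,(box(X,Z,22,134,210)-3).min(),(box(X,Z,27.5,0,44)-3).min())
    X,Z=loc(sleeve); m=min(m,(box(X,Z,22,134,210)-4).min(),(box(X,Z,45,208,300)-4).min(), (box(X,Z,4,0,175)-4).min())
    return m
if __name__=="__main__":
    us=np.arange(-44,60,1.);ws=np.arange(-8,60,1.);ts=np.deg2rad(np.arange(0,62,2.))
    C=np.array([[[clr(u,w,t) for t in ts] for w in ws] for u in us])
    np.save("C.npy",C)
    i0=(0,8,0); 
    # start u=-44, w=0 ; goal u>=50,w>=50,th any
    D={i0:0};prev={};H=[(0,i0)]
    nb=[(1,0,0),(-1,0,0),(0,1,0),(0,-1,0),(0,0,1),(0,0,-1),(1,1,0),(-1,1,0),(1,-1,0),(-1,-1,0)]
    while H:
        d,i=heapq.heappop(H)
        if d>D[i]: continue
        if us[i[0]]>=35 and ws[i[1]]>=50: break
        for n in nb:
            j=tuple(np.add(i,n))
            if min(j)<0 or j[0]>=len(us) or j[1]>=len(ws) or j[2]>=len(ts): continue
            c=C[j]
            if c<=0.1: continue
            nd=d+(1.0 if n[2]==0 else 1.2)*(1+ (6/c)**3/20 if c<6 else 1)
            if nd<D.get(j,1e18): D[j]=nd;prev[j]=i;heapq.heappush(H,(nd,j))
    p=[i]
    while p[-1] in prev: p.append(prev[p[-1]])
    for i in p[::-1]: print(us[i[0]],ws[i[1]],np.rad2deg(ts[i[2]]).round(),C[i].round(2),end=" | ")
E
python3 plan.py
```

```text
-44.0 0.0 0.0 6.76 | -43.0 0.0 0.0 6.76 | -42.0 0.0 0.0 6.76 | -41.0 0.0 0.0 6.76 | -40.0 0.0 0.0 6.76 | -39.0 0.0 0.0 6.75 | -38.0 0.0 0.0 6.75 | -37.0 0.0 0.0 6.75 | -36.0 0.0 0.0 6.75 | -35.0 0.0 0.0 6.75 | -34.0 0.0 0.0 6.75 | -33.0 0.0 0.0 6.75 | -32.0 0.0 0.0 6.75 | -31.0 0.0 0.0 6.75 | -30.0 0.0 0.0 6.75 | -29.0 0.0 0.0 6.75 | -28.0 0.0 0.0 6.75 | -27.0 0.0 0.0 6.75 | -26.0 0.0 0.0 6.75 | -25.0 0.0 0.0 6.75 | -24.0 0.0 0.0 6.75 | -23.0 0.0 0.0 6.75 | -22.0 0.0 0.0 6.75 | -21.0 0.0 0.0 6.75 | -21.0 0.0 2.0 6.74 | -21.0 0.0 4.0 6.72 | -21.0 0.0 6.0 6.68 | -21.0 0.0 8.0 6.62 | -21.0 0.0 10.0 6.54 | -21.0 0.0 12.0 6.45 | -21.0 0.0 14.0 6.34 | -20.0 0.0 14.0 6.34 | -19.0 0.0 14.0 6.34 | -18.0 0.0 14.0 6.34 | -17.0 0.0 14.0 6.34 | -16.0 0.0 14.0 6.34 | -15.0 0.0 14.0 6.34 | -14.0 0.0 14.0 6.34 | -13.0 0.0 14.0 6.34 | -12.0 0.0 14.0 6.34 | -11.0 0.0 14.0 6.34 | -10.0 0.0 14.0 6.34 | -9.0 0.0 14.0 6.34 | -8.0 0.0 14.0 6.34 | -7.0 0.0 14.0 6.34 | -6.0 0.0 14.0 6.34 | -5.0 0.0 14.0 6.34 | -4.0 0.0 14.0 6.34 | -3.0 0.0 14.0 6.07 | -3.0 0.0 16.0 6.22 | -3.0 0.0 18.0 6.09 | -3.0 0.0 20.0 5
[... 738 characters left out ...]
.0 2.55 | 10.0 20.0 54.0 2.12 | 10.0 21.0 54.0 2.15 | 10.0 22.0 54.0 1.55 | 11.0 23.0 54.0 1.69 | 12.0 24.0 54.0 1.21 | 12.0 25.0 54.0 1.35 | 13.0 26.0 54.0 1.56 | 14.0 27.0 54.0 1.74 | 15.0 28.0 54.0 2.07 | 16.0 29.0 54.0 2.6 | 17.0 30.0 54.0 3.3 | 18.0 31.0 54.0 4.14 | 19.0 32.0 54.0 5.08 | 20.0 33.0 54.0 6.11 | 20.0 34.0 54.0 6.26 | 20.0 35.0 54.0 6.44 | 21.0 36.0 54.0 7.66 | 22.0 37.0 54.0 8.9 | 23.0 38.0 54.0 10.18 | 24.0 39.0 54.0 11.47 | 25.0 40.0 54.0 12.78 | 26.0 41.0 54.0 14.1 | 27.0 42.0 54.0 15.44 | 28.0 43.0 54.0 16.78 | 29.0 44.0 54.0 18.13 | 30.0 45.0 54.0 19.49 | 31.0 46.0 54.0 20.85 | 32.0 47.0 54.0 22.22 | 33.0 48.0 54.0 23.59 | 34.0 49.0 54.0 24.97 | 35.0 50.0 54.0 26.35 |
```

Run:
```python
from plan import *
from scipy.optimize import minimize
for t in (38,42,46,50,54,58):
    th=np.deg2rad(t); best=None
    for x0 in (6.,8,10):
      f=lambda p:-min(clr(p[0]+s*p[1],11+s*p[2],th) for s in np.linspace(0,1,25))
      r=minimize(f,[x0,12,24],method="Nelder-Mead",options=dict(maxiter=400))
      if best is None or r.fun<best.fun: best=r
    p=best.x; print(t,-best.fun,p.round(2),[round(clr(p[0]+s*p[1],11+s*p[2],th),2) for s in np.linspace(0,1,12)])
```

```text
38 1.084450902462983 [ 1.76 17.22 22.96] [np.float64(1.09), np.float64(1.09), np.float64(1.08), np.float64(1.09), np.float64(1.09), np.float64(1.08), np.float64(1.09), np.float64(1.08), np.float64(1.09), np.float64(1.09), np.float64(1.42), np.float64(2.49)]
42 1.3130904362256164 [ 1.77 22.25 29.68] [np.float64(1.31), np.float64(1.31), np.float64(1.31), np.float64(1.31), np.float64(1.31), np.float64(1.31), np.float64(1.31), np.float64(1.34), np.float64(2.3), np.float64(4.23), np.float64(6.72), np.float64(9.53)]
46 1.4552512884047264 [ 1.76 18.01 24.01] [np.float64(1.46), np.float64(1.46), np.float64(1.46), np.float64(1.46), np.float64(1.46), np.float64(1.46), np.float64(1.46), np.float64(1.46), np.float64(1.46), np.float64(1.88), np.float64(3.05), np.float64(4.76)]
50 1.5502767840046658 [ 1.78 22.71 30.32] [np.float64(1.56), np.float64(1.56), np.float64(1.55), np.float64(1.55), np.float64(1.55), np.float64(1.54), np.float64(1.55), np.float64(2.13), np.float64(3.83), np.float64(6.23), np.float64(9.02), np.float64(12.02)]
54 1.5587161713796647 [ 1.77 21.62 28.88] [np.float64(1.57), np.float64(1.57), np.float64(1.57), np.float64(1.56), np.float64(1.56), np.float64(1.56), np.float64(1.55), np.float64(2.07), np.float64(3.62), np.float64(5.84), np.float64(8.44), np.float64(11.26)]
58 1.2798693429948003 [ 6.03 11.8  25.34] [np.float64(4.92), np.float64(4.4), np.float64(3.87), np.float64(3.35), np.float64(2.36), np.float64(1.46), np.float64(1.29), np.float64(1.31), np.float64(1.48), np.float64(2.35), np.float64(3.77), np.float64(5.55)]
```

Run:
```python
from h import *
P=np.load("P.npy")
def L(x,y,z):
    ox,oy,a,R,h=P; c,s=np.cos(a),np.sin(a); return np.array([ox+c*x-s*y,oy+s*x+c*y,z])
R,h=P[3],P[4]
ims=[]
for n,f,(x0,y0,x1,y1),k in (("top",eyes.grab_frame("top"),(195,180,275,260),8),("side",eyes.grab_frame("side"),(235,170,285,240),8)):
    im=cv2.resize(cv2.imread(f"pics/a_{n}.png")[y0:y1,x0:x1],None,fx=k,fy=k,interpolation=cv2.INTER_CUBIC)
    def ln(pts,col):
        q=[((proj(f,L(*p))-[x0,y0]+.5)*k).astype(int) for p in pts]
        for a,b in zip(q[:-1],q[1:]): cv2.line(im,tuple(map(int,a)),tuple(map(int,b)),col,1)
    for yy in (-.005,.005): ln([(-.086,yy,.138),(R,yy,.138),(R+.018,yy,.162),(R+.008,yy,.166)],(0,0,255))
    for xx in (-.004,.004): ln([(h+xx,-.014,.142),(h+xx,-.014,.218),(h+xx,.014,.218),(h+xx,.014,.142)],(0,255,0))
    ln([(-.086,-.014,.148),(-.114,-.014,.148),(-.114,.014,.148),(-.086,.014,.148),(-.086,-.014,.148)],(255,0,0))
    ln([(h+.0275*np.cos(t),.0275*np.sin(t),.043) for t in np.linspace(0,6.3,30)],(0,255,255))
    cv2.imwrite(f"pics/o_{n}.png",im[:600]); print(im.shape)
```

```text
(640, 640, 3)
(560, 400, 3)
```

View pics/o_top.png

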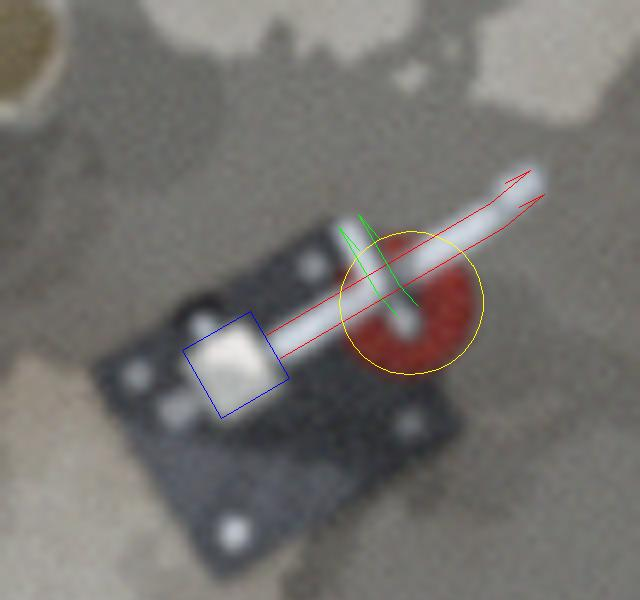

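View pics/o_side.png

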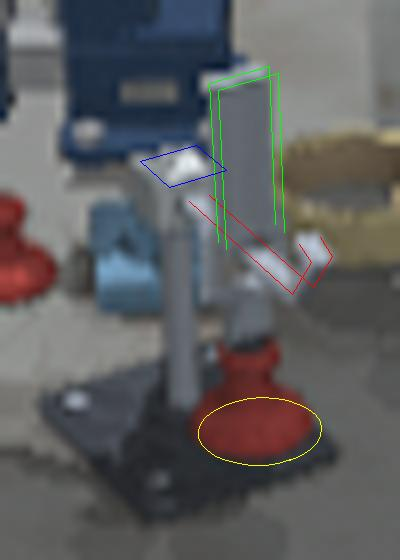

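```bash
cat >> h.py <<'E'
P0=np.load("P.npy"); YAW=P0[2]; d=np.array([np.cos(YAW),np.sin(YAW),0]); 
def L(x,y,z):
    c,s=d[0],d[1]; return np.array([P0[0]+c*x-s*y,P0[1]+s*x+c*y,z])
def tool(lean): # rad
    th=lean; xx=-np.array([-np.sin(th)*d[0],-np.sin(th)*d[1],np.cos(th)])
    zz=np.array([np.cos(th)*d[0],np.cos(th)*d[1],np.sin(th)])
    return Ro.from_matrix(np.c_[xx,np.cross(zz,xx),zz]).as_quat()
def st(tag=""):
    s=monitor.sense(); print(tag,"t%.2f"%s["clock"],"p",s["position"].round(4),"F",s["contact_force"].round(2),"M",s["ft_torque"].round(2),"gap",round(s["finger_gap"],3)); return s
def loc(p): # world tcp -> local x,y,z
    v=np.asarray(p)-[P0[0],P0[1],0]; return np.array([v[0]*d[0]+v[1]*d[1],-v[0]*d[1]+v[1]*d[0],p[2]])
E
python3 - <<'E'
from h import *
s=monitor.sense(); p=s["position"].copy(); env.movel(p+[-.02,0,.09],velocity=.2)
hp=L(P0[4],0,.26); env.reach(hp,tool(0)); s=st("hover"); print(loc(s["position"]))
f=snap("wrist","pics/d.png")
for z in (.199,.218): print("tab proj",z,[proj(f,L(P0[4]+x,y,z),1).round(1).tolist() for x in(-.004,.004) for y in (-.014,.014)])
E
```

```text
hover t4.94 p [0.5072 0.2155 0.26  ] F [-0.85  1.18 -0.22] M [ 0.01 -0.03 -0.01] gap 1.001
[-3.76168544e-02 -1.22894878e-04  2.60026613e-01]
tab proj 0.199 [[272.9, 229.8], [272.7, 194.2], [283.5, 229.9], [283.7, 194.2]]
tab proj 0.218 [[272.5, 239.9], [272.2, 201.8], [283.8, 239.9], [284.1, 201.8]]
```

View pics/d.png

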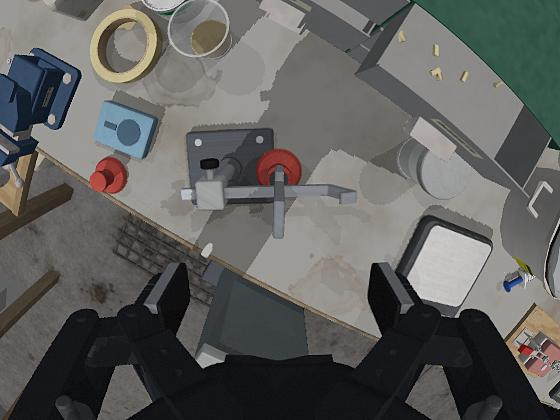

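Run:
```python
from h import *
env.movel(L(P0[4],0,.043+.1363),velocity=.08,frame=tool(0),guard=6); s=st("down"); print(loc(s["position"]))
f=snap("wrist","pics/e.png")
env.close_gripper(20); st("c20"); env.close_gripper(70); env.hold(.2); s=st("c70"); print(loc(s["position"]))
```

```text
down t6.15 p [0.5076 0.2155 0.1798] F [ 0.17 -0.14 -0.81] M [-0.   -0.   -0.01] gap 0.999
[-0.03741908  0.00024911  0.1798401 ]
c20 t6.88 p [0.5074 0.2155 0.1794] F [-0.91 -0.34  1.2 ] M [ 0.04  0.   -0.02] gap 0.087
c70 t7.30 p [0.5074 0.2155 0.1795] F [-0.25 -0.75  2.9 ] M [ 0.05  0.08 -0.02] gap 0.067
[-3.75234502e-02  9.00983412e-05  1.79467195e-01]
```

View pics/e.png

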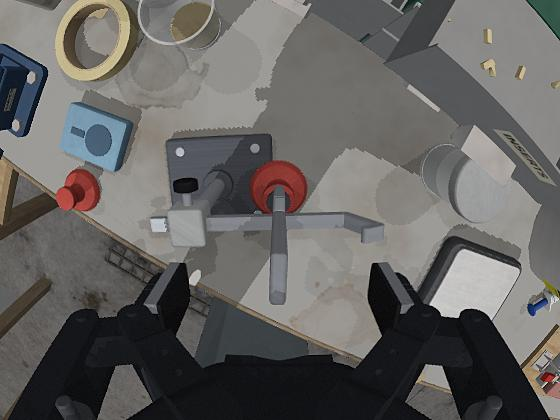

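Run:
```python
from h import *
s=monitor.sense(); p=s["position"]; print(env.movel(p+[0,0,.00675],velocity=.03,frame=tool(0),guard=9)); env.hold(.2); s=st("up")
x=loc(s["position"])[0]; z=s["position"][2]; print(x,z)
q=L(P0[3]-.006,0,z); print(env.movel(q,velocity=.06,frame=tool(0),guard=3.5)); env.hold(.15); s=st("near"); print(loc(s["position"]))
q=L(P0[3]+.016,0,z); print(env.movel(q,velocity=.015,frame=tool(0),guard=3)); s=st("touch"); print(loc(s["position"]))
env.hold(.1); s=st("touch2"); print(loc(s["position"]))
f=snap("wrist","pics/f.png")
```

```text
False
up t7.88 p [0.5073 0.2155 0.186 ] F [ 0.84  0.71 -2.48] M [0.06 0.01 0.01] gap 0.066
-0.037567239878755626 0.18600392566701754
False
near t8.83 p [0.5275 0.1824 0.186 ] F [ 0.3   0.19 -2.63] M [-0.06 -0.01 -0.02] gap 0.073
[1.19967932e-03 3.89981435e-06 1.86032887e-01]
True
touch t9.63 p [0.5323 0.1739 0.1852] F [-0.    2.35 -1.44] M [0.46 0.1  0.09] gap 0.071
[ 0.01096054 -0.00028777  0.18518812]
touch2 t9.73 p [0.532  0.174  0.1848] F [-1.03  2.13 -1.4 ] M [0.68 0.17 0.08] gap 0.069
[ 0.01070454 -0.00045248  0.18482359]
```

View pics/f.png

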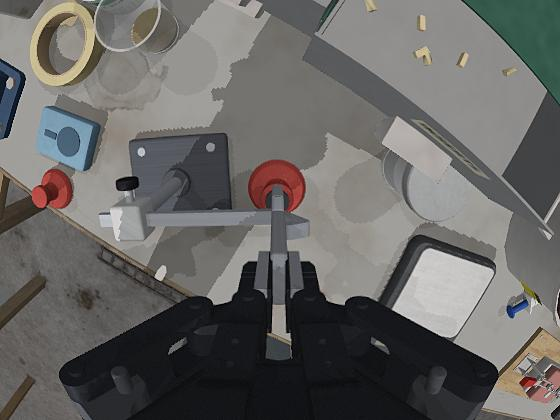

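Run:
```python
from h import *
for i in range(5):
    s=monitor.sense(); print(loc(s["position"]).round(5),(s["contact_force"]@d).round(2),s["contact_force"].round(2)); env.hold(.04)
x=.0085
env.movel(L(x,0,.186),velocity=.02,frame=tool(0)); env.hold(.15)
for i in range(3):
    s=monitor.sense(); print(loc(s["position"]).round(5),(s["contact_force"]@d).round(2),s["contact_force"].round(2)); env.hold(.04)
print(env.movel(L(.016,0,.186),velocity=.008,frame=tool(0),guard=2))
for i in range(3):
    s=monitor.sense(); print(loc(s["position"]).round(5),(s["contact_force"]@d).round(2),s["contact_force"].round(2)); env.hold(.04)
print(monitor.sense()["clock"])
```

```text
[ 0.0107  -0.00045  0.18479] -2.99 [-0.52  3.18 -2.02]
[ 0.01071 -0.00047  0.18476] -2.23 [-0.82  2.11 -0.37]
[ 0.01075 -0.0005   0.18477] -1.97 [ 0.02  2.32 -0.76]
[ 0.01077 -0.00047  0.18476] -2.9 [-0.67  2.99 -1.13]
[ 0.0108  -0.00048  0.1848 ] -2.81 [-0.46  3.01 -2.11]
[ 8.670e-03 -1.000e-04  1.859e-01] -0.62 [ 0.17  0.83 -2.46]
[ 8.6600e-03 -7.0000e-05  1.8592e-01] -0.07 [ 0.15  0.17 -2.71]
[ 8.6300e-03 -6.0000e-05  1.8593e-01] -0.51 [-0.95  0.02 -2.59]
True
[ 0.01068 -0.00029  0.1852 ] -1.35 [-0.49  1.29 -1.94]
[ 0.01055 -0.00041  0.18496] -2.36 [-0.1   2.7  -1.02]
[ 0.0105  -0.00047  0.18482] -1.94 [-0.19  2.16 -0.45]
11.1917
```

```bash
cat > way.py <<'E'
import numpy as np
from plan import clr
W=[(-3,0,0),(-5,0,10),(-4,0,20),(-3,0.5,28),(-1.5,2,36),(2,6,42),(6,10.5,48)]
# exit line at 48
p0=np.array([1.77,11.0]); dr=np.array([.6,.8])
W+=[(*(p0+dr*s),48) for s in (8,14,20,26,40,60)]
D=51.05
def tcp(w): t=np.deg2rad(w[2]); return np.array([w[0]-np.sin(t)*D,w[1]+np.cos(t)*D,t])
if __name__=="__main__":
    for a,b in zip(W[:-1],W[1:]):
        A,B=tcp(a),tcp(b); m=[]
        for s in np.linspace(0,1,21):
            q=A+(B-A)*s; c=(q[0]+np.sin(q[2])*D,q[1]-np.cos(q[2])*D)
            m.append([clr(c[0]+e,c[1],q[2]) for e in (-1,0,1)])
        print(np.round(a,1),np.round(b,1),np.min(m,0).round(2))
E
python3 way.py
```

```text
[-3  0  0] [-5  0 10] [4.45 3.65 2.85]
[-5  0 10] [-4  0 20] [5.92 5.92 5.92]
[-4  0 20] [-3.   0.5 28. ] [4.9  5.14 5.46]
[-3.   0.5 28. ] [-1.5  2.  36. ] [3.7  4.25 4.86]
[-1.5  2.  36. ] [ 2  6 42] [3.4  4.12 4.83]
[ 2  6 42] [ 6.  10.5 48. ] [3.7  4.49 5.29]
[ 6.  10.5 48. ] [ 6.6 17.4 48. ] [0.71 1.52 2.32]
[ 6.6 17.4 48. ] [10.2 22.2 48. ] [0.71 1.51 0.83]
[10.2 22.2 48. ] [13.8 27.  48. ] [0.71 1.48 0.68]
[13.8 27.  48. ] [17.4 31.8 48. ] [0.71 1.51 1.9 ]
[17.4 31.8 48. ] [25.8 43.  48. ] [1.7  2.69 3.68]
[25.8 43.  48. ] [37.8 59.  48. ] [12.61 13.48 14.37]
```

```bash
cat > go.py <<'E'
from h import *
from way import W,tcp
R=.0095
def goto(w,v=.04,guard=4.5,dx=0,dz=0):
    t=tcp(w); r=env.movel(L(R+t[0]/1e3+dx,0,.135+t[1]/1e3+dz),velocity=v,frame=tool(t[2]),guard=guard)
    env.hold(.05)
    s=monitor.sense(); l=loc(s["position"])*1e3
    print(np.round(w,1),"HIT" if r else "ok","t%.2f"%s["clock"],"err",(l-[R*1e3+t[0]+dx*1e3,0,135+t[1]+dz*1e3]).round(2),"Fx %.1f Fy %.1f Fz %.1f"%(s["contact_force"]@d,s["contact_force"]@np.array([-d[1],d[0],0]),s["contact_force"][2]))
    return r
E
python3 - <<'E'
from go import *
for w in W[:7]:
    if goto(w): break
    
f=snap("wrist","pics/g.png"); snap("side","pics/g2.png",(210,150,340,320),3.5)
E
```

```text
[-3  0  0] ok t11.50 err [-0.05 -0.07 -0.06] Fx -0.2 Fy -0.8 Fz -3.1
[-5  0 10] HIT t11.76 err [ 8.52 -0.56 -0.66] Fx -0.0 Fy 0.1 Fz -3.0
```

View pics/g.png

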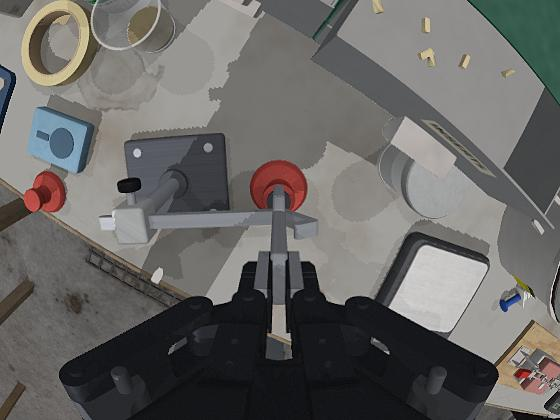

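View pics/g2.png

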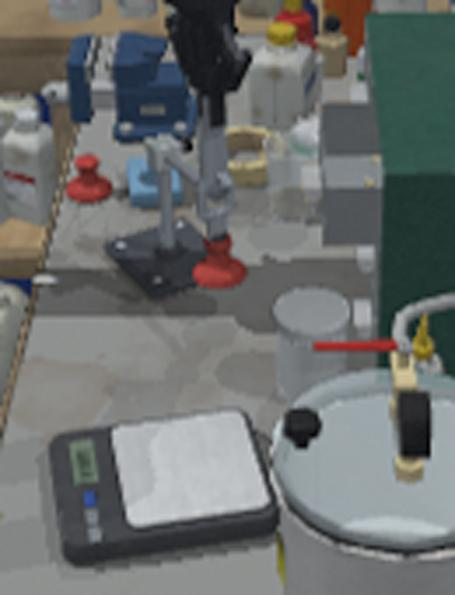

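Run:
```python
from go import *
for w in W[1:7]:
    if goto(w,v=.018,guard=5): break
st()
f=snap("wrist","pics/i.png"); snap("side","pics/i2.png",(210,150,340,320),3.5)
```

```text
[-5  0 10] ok t12.60 err [ 0.43 -0.01 -0.04] Fx -0.1 Fy 0.0 Fz -3.1
[-4  0 20] ok t13.24 err [0.45 0.11 0.18] Fx 0.1 Fy 0.3 Fz -2.4
[-3.   0.5 28. ] ok t13.78 err [0.48 0.17 0.34] Fx 0.1 Fy -0.0 Fz -2.4
[-1.5  2.  36. ] ok t14.26 err [0.48 0.26 0.44] Fx 0.3 Fy -0.4 Fz -2.1
[ 2  6 42] ok t14.57 err [0.12 0.16 0.1 ] Fx 1.3 Fy 0.4 Fz -3.2
[ 6.  10.5 48. ] ok t14.88 err [0.11 0.16 0.07] Fx -0.4 Fy 0.3 Fz -2.5
 t14.88 p [0.5154 0.2026 0.1797] F [ 0.02  0.49 -2.51] M [ 0.75  0.45 -0.  ] gap 0.066
```

View pics/i2.png

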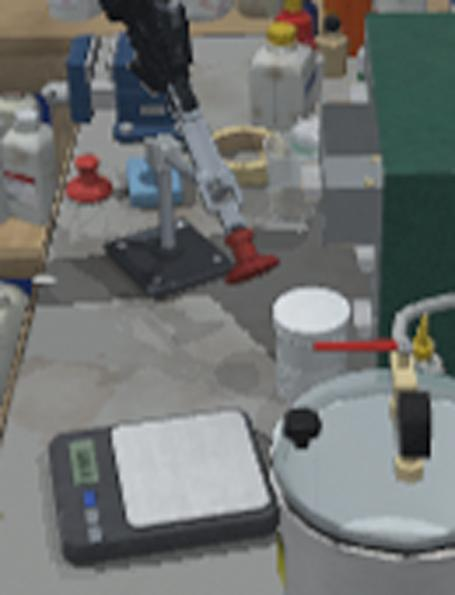

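Run:
```python
from go import *
for w in W[7:]:
    if goto(w,v=.02 if w[1]<40 else .05,guard=4): break
st()
f=snap("wrist","pics/j.png"); snap("side","pics/j2.png",(210,150,340,320),3.5)
```

```text
[ 6.6 17.4 48. ] ok t15.53 err [-0.04 -0.05 -0.06] Fx -0.6 Fy 1.0 Fz -2.9
[10.2 22.2 48. ] ok t16.02 err [ 0.01 -0.04 -0.03] Fx -0.6 Fy 0.1 Fz -2.7
[13.8 27.  48. ] ok t16.52 err [ 0.   -0.04 -0.03] Fx 0.0 Fy 0.6 Fz -2.5
[17.4 31.8 48. ] ok t17.02 err [ 0.04 -0.04 -0.02] Fx 0.1 Fy -0.8 Fz -2.6
[25.8 43.  48. ] ok t17.51 err [ 0.07 -0.06  0.01] Fx -0.0 Fy -0.2 Fz -2.5
[37.8 59.  48. ] ok t18.11 err [-0.02 -0.1  -0.14] Fx 0.3 Fy -0.1 Fz -3.2
 t18.11 p [0.5316 0.1754 0.228 ] F [ 0.07 -0.25 -3.19] M [0.81 0.45 0.02] gap 0.066
```

View pics/j2.png

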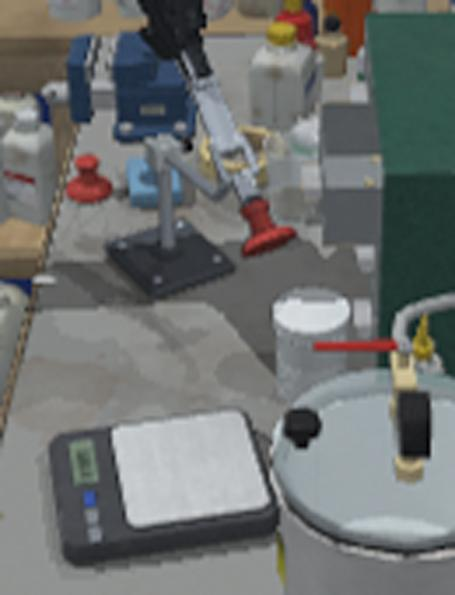

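Run:
```python
from h import *
p=monitor.sense()["position"].copy(); p[2]=.32; env.movel(p,velocity=.12); st("lift")
q=np.array([.5115,-.0855,.27]); env.movel([.53,.10,.33],velocity=.1,frame=tool(0)); st("upright")
env.movel(q,velocity=.12,frame=tool(0)); env.hold(.2); st("over pan")
env.movel(q*[1,1,0]+[0,0,.20],velocity=.08,frame=tool(0)); env.hold(.2); st("low")
snap("side","pics/k.png",(210,150,340,320),3.5); snap("wrist","pics/k2.png")
```

```text
lift t19.12 p [0.5313 0.1754 0.319 ] F [-0.3   1.01 -3.89] M [ 0.77  0.51 -0.02] gap 0.071
upright t20.12 p [0.5298 0.1004 0.3297] F [ 0.21  0.14 -3.38] M [ 0.03 -0.01  0.01] gap 0.07
over pan t22.10 p [ 0.5116 -0.0853  0.2701] F [ 0.08  0.27 -2.63] M [0.01 0.01 0.04] gap 0.07
low t23.32 p [ 0.5116 -0.0856  0.2003] F [-0.48 -0.2  -2.89] M [-0.02  0.05 -0.03] gap 0.067
```

View pics/k.png

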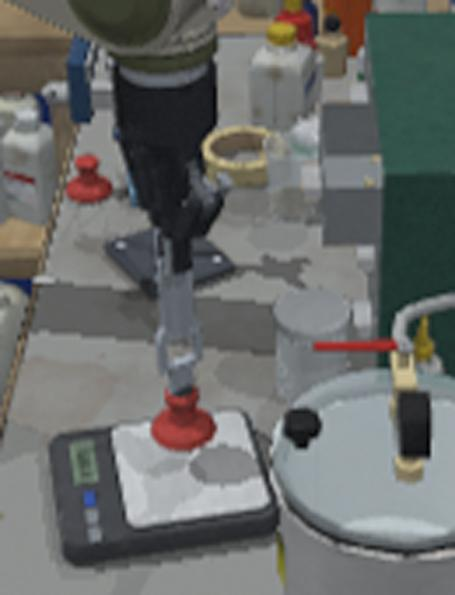

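View pics/k2.png

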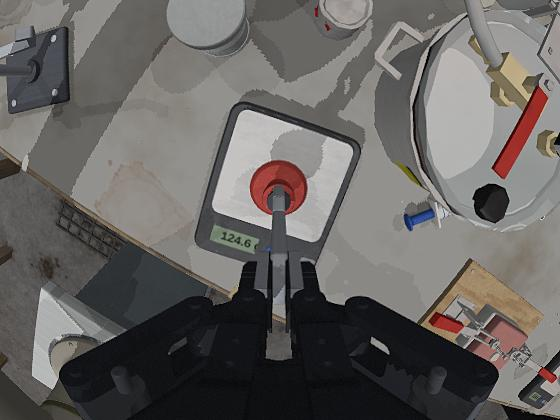

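Run:
```python
from h import *
env.movel([.5115,-.0855,.175],velocity=.05,frame=tool(0)); env.hold(.3); st("near")
print(env.movel([.5115,-.0855,.155],velocity=.01,frame=tool(0),guard=2.2)); st("touch"); env.hold(.2); st("t2")
snap("side","pics/l.png",(210,150,340,320),3.5)
```

```text
near t24.38 p [ 0.5116 -0.0855  0.1752] F [ 0.53 -0.06 -2.03] M [ 0.02  0.06 -0.04] gap 0.065
True
touch t25.39 p [ 0.5115 -0.0856  0.1666] F [0.1  0.31 5.73] M [-0.09  0.08 -0.07] gap 0.072
t2 t25.59 p [ 0.5115 -0.0856  0.1666] F [-0.79 -0.29  6.2 ] M [-0.11  0.05 -0.04] gap 0.066
```

View pics/l.png

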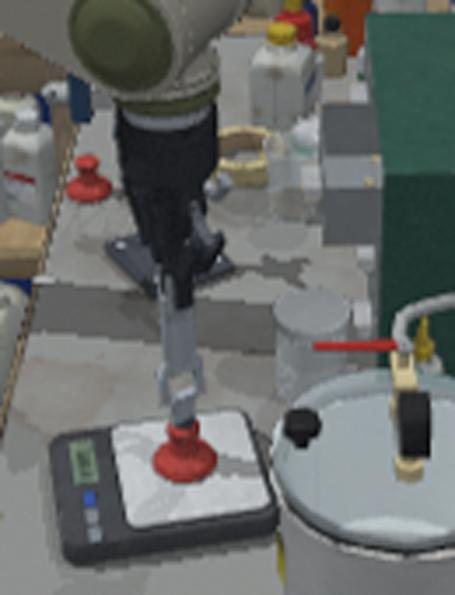

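Run:
```python
from h import *
p=monitor.sense()["position"].copy()
for k in range(3):
    p[2]+=.0003; env.movel(p,velocity=.01,frame=tool(0)); env.hold(.1); s=st("ease")
    if s["contact_force"][2]<2: break
env.close_gripper(20); env.hold(.1); st("soft")
env.release(); env.hold(.2); s=st("open")
p=s["position"].copy(); env.movel(p+[0,0,.12],velocity=.1,frame=tool(0)); env.hold(.2); st("clear")
snap("side","pics/m.png",(210,150,340,320),3.5); snap("wrist","pics/m2.png")
```

```text
ease t26.02 p [ 0.5114 -0.0855  0.1666] F [-0.48 -0.23 -0.53] M [ 0.01  0.06 -0.06] gap 0.069
soft t26.34 p [ 0.5114 -0.0855  0.1667] F [-0.67 -0.05 -1.33] M [0.05 0.03 0.01] gap 0.069
open t27.28 p [ 0.5115 -0.0856  0.1668] F [ 0.51 -0.64 -0.4 ] M [-0.01  0.04 -0.01] gap 0.999
clear t28.83 p [ 0.5114 -0.0855  0.2865] F [ 0.53 -0.25  0.34] M [ 0.    0.08 -0.02] gap 1.002
```

View pics/m.png

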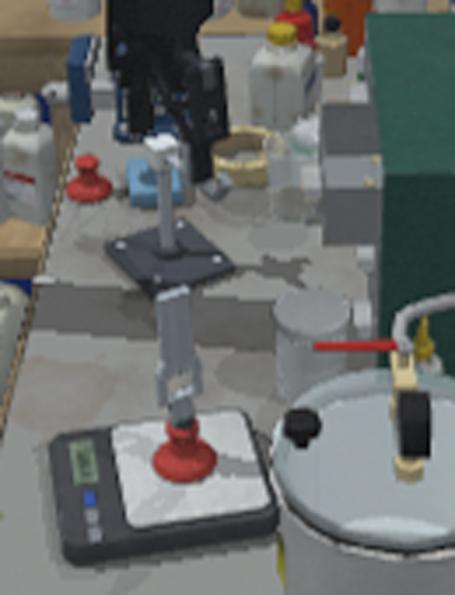

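View pics/m2.png

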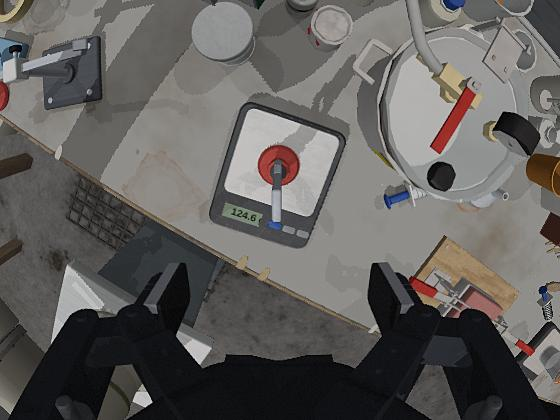

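```bash
python3 -c "
from h import *
env.hold(.5); st(); job.hand_in()"
```

```text
t29.43 p [ 0.5115 -0.0856  0.2868] F [-0.77  0.23  1.36] M [-0.07  0.   -0.03] gap 1.002
the job is handed in; nothing more can be done
```

The casting is off the hook and standing upright near the middle of the scale pan. I let go of it, backed the gripper 12 cm clear and handed the job in at 29.4 s.

- **Finding the hook setting:** I pinched the tab and raised the hanger 6.75 mm. I then touched the strap lightly (about 3 N) against the barb tip twice. That gave R of about +9.5 mm, against 7.5 mm from the images, and I used the touched value.
- **Coming off the hook:** I leaned it to 48°, where my geometry model showed more room than at 40° (about 1.5 mm either side). The window passed over the barb with no contact seen beyond sensor noise (about 1 N).
- **False alarm:** One guard stop happened as I began to tilt. The force was back to zero straight after, so I took it as caused by the motion and repeated the move more slowly.
- **Setting down:** The base touched the pan at the expected height, within 0.3 mm. The push reached about 9 N at the guard stop, and I eased it off to near zero before opening the gripper.
- **Last checks:** The final pictures show it upright with its base wholly on the pan. The stand, jar and syringe look undisturbed, as does the part of the tape roll in view. The force reading was near zero.
- **Doubtful reading:** The scale display still read 124.6, the same as before the casting was on it, so it does not confirm the load.

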